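Seat a square lens board in the registration stand

ROBOT

A 6-joint arm with a two-finger parallel gripper is mounted at the origin on a cart in front of the work surface, level with it; the furniture and walls round the work are solid. World frame = base frame: x ahead of the robot, y to its left, z up, the work surface at z = 0. Lengths are in m, angles in rad, forces in N, time in s.
With the tool pointing down it reaches from about 0.35 to 0.875 m from the base axis. Payload 4.2 kg.
Tool frame: the origin (TCP) lies midway between the tips of the shut fingers; the grasp point (between the pads) lies 19 mm behind it (manip.grasp_offset is the distance from the TCP to the grasp point, in m); z points along the fingers, x is the direction in which the jaws open and shut, and the axes are right-handed (so a half turn about z gives the same grasp; the last joint's range is limited). The gripper opens to 87 mm and grips with 3 to 60 N. Pads are 19 mm wide; open, the fingers measure 117 mm over their backs; the gripper's body (75 mm by 190 mm) begins 51 mm behind the grasp point.
Start: joints at [-1.019, 0.385, 0.008, 0, -1.194, -0.259], TCP at [0.18, -0.598, 0.223] pointing down, gripper open.
Joint ranges: [-3.14, 3.14], [-1.21, 2.06], [-1.07, 1.41], [-3.16, 2.05], [-2.99, -0.16], [-3.1, 3.1]. Speed limits (rad/s): [2.79, 2.79, 3.14, 3.14, 3.14, 3.14].

INTERFACE

Orientations are given as a rotation vector (axis times angle).
In Python, from plant import manip gives the robot as it stands.
- The arm moves only by the shell command python3 -m creep 'ROWS' [FORCE]. ROWS is JSON, a list of rows, each a list of 3 entries, a list of its own where there are three numbers: the shift along the tool's x, y, z normalised to -1 to 1, where 1 is 0.5 m, then the turn, a rotation vector about the tool's x, y, z normalised to -1 to 1, where 1 is 180 degrees, then the closure, from 0 (fully open) to 1 (shut). In form: [[[tx, ty, tz], [wx, wy, wz], gripper], ...]. A call has 1 to 5 rows; each row is the pose to reach, as a shift and turn from the pose commanded when the call began, along the tool's axes at that moment, turning the shorter way round; what a row does not reach only later rows make up. A row lasts 1/12 s, in which the tool goes at most 41.7 mm and 7.16 degrees, less where a joint would pass 70% of its speed; a pose out of reach is approached as far as the arm can. A call with a number of a shift or a turn outside -1 to 1 is refused whole. A call with a gripper value outside its range is refused whole. The fingers move at their own pace and stop on an object; FORCE is the grip in N (left out, the last holds). Time passes only in rows, so rows that repeat a pose let the fingers close. It gives the time, the measured TCP pose, the force and the opening at its end, in the units of the state.
- manip.read_state(): the state, without advancing time (a new reading comes with each control period).
- manip.camera(name): name is "scene" or "top" or "wrist"; returns (picture, depth): 480x640x3 uint8, red, green, blue; 480x640 float32, m along the optical axis (not along the pixel's ray), 0 where there is no reading.
- manip.camera_info(name): a dict with "fx", "fy", "cx", "cy" (pixels), "R" (3x3) and "t" (3): a world point X has camera coordinates R X + t; the wrist camera has in their place "mount" (4x4, takes a point from camera to tool coordinates, whose origin is the TCP and whose axes are the tool frame's). Camera axes: x right, y down, z forward; pixel columns grow to the right and rows downward; lengths in m; the calibration is good to about 2 mm. The wrist camera is an equidistant fisheye: a pixel r from the principal point sees the ray r / f radians off the axis. A picture is of the moment at which its call begins: read the wrist's pose just before it. camera_info takes no time and is no camera call.
- manip.finish_job(): hands the job in, once; it reports no verdict.
The state is a dict: "time_s": time; "q": joint angles; "joint_vel": joint speeds; "joint_efforts": joint torques, N m; "position": TCP position; "ee_rot": TCP orientation; "contact_force": force on the tool from outside, world axes, zero at the start; "ft_torque": the same for the moment, N m; "opening": finger opening in m.
Only numpy, scipy, OpenCV 4.12 (cv2) and the standard library are available. Lean on these libraries where they do the work, as an engineer would, in place of code of your own. Each camera call takes 0.05 s, during which the arm holds its last target.

TASK

Pick up the enlarger lens on the square mounting plate (not the one on the round plate) and lay it, lens up and square to the fences, on the upper part of the sloping white board, well clear of both fences. Let go so that it slides down by itself into the low corner and ends lying flat on the board, flush against both fences. Leave the round lens and the lens jar where they are.

Things in the scene. Friction and masses are not known exactly. Their poses are not given: they have to be found in the camera images.
- square_lens_center (a point): PART TO MOVE: loose lens on a SQUARE aluminium plate 90x90x6 mm; a black straight round barrel, 44 mm diameter, 50 mm tall, rises from its middle (56 mm over all, about 250 g). Point: on the barrel axis, 28 mm above the plate's underside, 22 mm above its upper face. x, y parallel to the plate's edges, z up the barrel. Hold it by the barrel from above, fingers above the plate.
- round_lens_center (a point): the same kind of lens on a ROUND aluminium plate, 90 mm in diameter, loose; leave it alone. Point on the barrel axis, 28 mm above its underside.
- lens_jar_center (a point): a lens in a clear screw jar with a black lid, 54 mm in diameter and 42 mm tall, loose; leave it alone. Point half-way up.
- slope: smooth, slippery white board, fixed, 200x200 mm, rising at 24 degrees along its diagonal from its lowest corner, which points towards the robot; two dark steel fences (14 mm high, 160 mm long) meet there at a right angle. Origin: on the surface in that corner, between the fences' inner faces, 34 mm above the bench. x and y run along the fences uphill, 0 to 200 mm; z is the board's normal.
- seat (a point): where the centre point of the square lens lies when fully seated: x = 45, y = 45, z = 28 mm in the frame of the slope. Axes as the slope's.
- laying_place (a point): a good place to lay the lens down and let go: x = 100, y = 100 mm on the board's surface (z = 0) in the frame of the slope; from here it slides home by itself. Axes as the slope's: the plate's edges should be parallel to x and y, its underside flat on the surface.
Not all that is in view belongs to the job. Leave any turquoise look-alike of the part that bears square_lens_center alone.

How it is judged:
On the way, in this order (a step that is already met when the one before it is completed fails the run):
1. the square lens is brought down, in the fingers, to the sloping board (no more than about 4 cm above lying on it), at least 15 mm clear of both fences (contact force between the fingers and square_lens above 0.3 N and x of square_lens_center in the frame of slope between 0.06 and 0.18 m and y of square_lens_center in the frame of slope between 0.06 and 0.18 m and z of square_lens_center in the frame of slope below 0.07 m), for 0.1 s.
2. it is let go there, still more than 10 mm short of a fence (contact force between the fingers and square_lens below 0.05 N and (x of square_lens_center in the frame of slope above 0.055 m or y of square_lens_center in the frame of slope above 0.055 m) and z of square_lens_center in the frame of slope below 0.07 m).
At the end, for the whole second after the job is handed in: The square lens lies at rest, lens up, in the low corner of the sloping board: its centre within 6 mm along x and along y of the fully seated place and within 6 mm in height, flat on the board within 10 degrees and square to the fences within 10 degrees (x of square_lens_center in the frame of slope between 0.039 and 0.051 m and y of square_lens_center in the frame of slope between 0.039 and 0.051 m and z of square_lens_center in the frame of slope between 0.022 and 0.034 m and angle between the z axis of square_lens_center and the z axis of slope, either way round below 0.17 rad and (angle between the x axis of square_lens_center and the x axis of slope, either way round below 0.17 rad or angle between the x axis of square_lens_center and the y axis of slope, either way round below 0.17 rad) and linear speed of square_lens below 0.02 m/s and angle between square_lens_center's own z axis and vertical below 0.7 rad); the robot touches nothing.
It fails at once if the round lens is moved by more than 30 mm (distance of round_lens_center from where it was at the start of the episode above 0.03 m).
It fails at once if the lens jar is moved by more than 30 mm (distance of lens_jar_center from where it was at the start of the episode above 0.03 m).
It also fails if it takes over 32 s, if anything falls off the work surface, if the arm or the gripper's body presses on something with over 40 N, if the wrist force passes 120 N, or if a joint passes its speed limit or range.

## Working session

There is one attempt and no reset: what is moved stays moved. The work goes in short steps, Python scripts to look and compute and a shell command to move; the robot and the scene stay as the last step left them, time stands still between calls to the robot, and variables do not carry over. Pictures are saved under pics/ and viewed, and the job is handed in when it is done.

```bash
ls; mkdir -p pics; python3 - <<'E'
from plant import manip
import cv2,numpy as np
print(manip.read_state())
for n in ("scene","top"):
    i=manip.camera_info(n);print(n,i)
    p,d=manip.camera(n);cv2.imwrite(f"pics/{n}0.png",p[:,:,::-1]);np.save(f"{n}_d0.npy",d)
print(manip.camera_info("wrist"),manip.grasp_offset)
E
```

```text
pics
{'time_s': 0.0, 'q': array([-1.01939533e+00,  3.85561201e-01,  6.63196387e-03, -5.11725531e-04,
       -1.19400244e+00, -2.58628167e-01]), 'joint_vel': array([-1.91190952e-03, -6.09007463e-04,  1.90052611e-03,  5.17905450e-04,
        7.33353879e-05,  1.96133963e-04]), 'joint_efforts': array([ 7.90532431e-04, -3.90669429e+01,  1.87410772e+01,  4.21984702e+00,
        1.09538631e-02, -2.04170774e-04]), 'position': array([ 0.18024383, -0.59781562,  0.22145732]), 'ee_rot': array([-1.8728140e+00, -2.5200840e+00, -1.9379298e-03]), 'contact_force': array([-0.18856759,  0.69716855,  0.25872885]), 'ft_torque': array([0.03416678, 0.04621753, 0.00081062]), 'opening': 0.08673077435156197}
scene {'fx': 555.4654948505478, 'fy': 555.4654948505478, 'cx': 325.7097781505485, 'cy': 238.60384814083704, 'R': array([[-0.50433729, -0.86350362, -0.00232252],
       [-0.5721873 ,  0.33620326, -0.74804349],
       [ 0.6467191 , -0.37593731, -0.66364565]]), 't': array([0.16632863, 0.43882496, 1.04489753])}
top {'fx': 548.4906510230055, 'fy': 548.4906510230055, 'cx': 323.6652754743985, 'cy': 241.98481790953574, 'R': array([[ 7.08263273e-05, -9.99999941e-01,  3.36977746e-04],
       [-9.95446600e-01, -1.02624823e-04, -9.53208045e-02],
       [ 9.53208334e-02, -3.28692129e-04, -9.95446548e-01]]), 't': array([-0.1482232 ,  0.58951934,  1.33589201])}
{'fx': 371.64829954431775, 'fy': 371.64829954431775, 'cx': 320.38388056069766, 'cy': 242.74861327039062, 'mount': array([[ 9.99999217e-01,  7.32937782e-04,  1.01409811e-03,
         9.65984844e-04],
       [-9.92777750e-04,  9.58070309e-01,  2.86531494e-01,
        -7.87095720e-02],
       [-7.61567530e-04, -2.86532276e-01,  9.58070287e-01,
        -1.62466204e-01],
       [ 0.00000000e+00,  0.00000000e+00,  0.00000000e+00,
         1.00000000e+00]])} 0.0187
```

View pics/scene0.png

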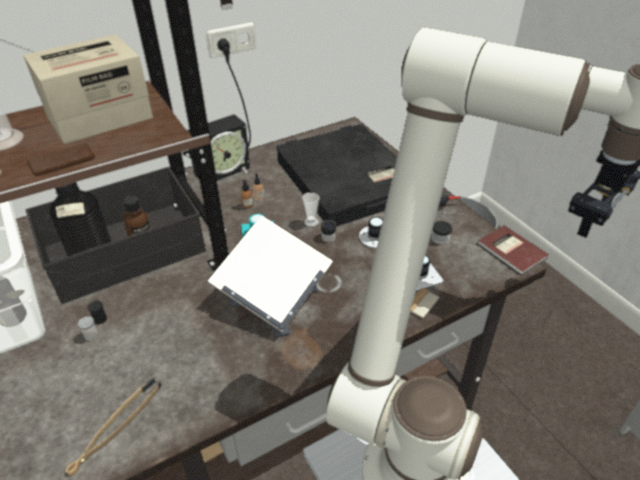

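View pics/top0.png

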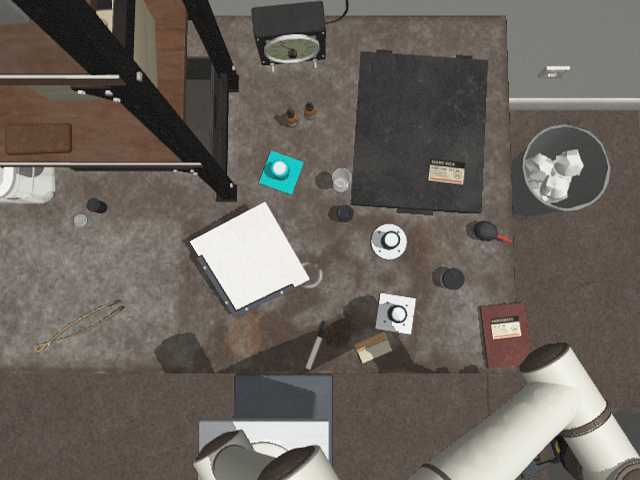

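The top view shows the square lens at about (397,313), the round lens at (388,241), the board centred near (250,258) with its low corner near (237,308), and the turquoise decoy at (281,171). Next I'll measure these.

```bash
cat > h.py <<'E'
import numpy as np,cv2
from plant import manip
def ray(n,u,v):
    i=manip.camera_info(n);R=np.array(i['R']);t=np.array(i['t'])
    C=-R.T@t; d=R.T@np.array([(u-i['cx'])/i['fx'],(v-i['cy'])/i['fy'],1.]);return C,d
def onz(n,u,v,z):
    C,d=ray(n,u,v);return C+d*(z-C[2])/d[2]
def dep(n,u,v,D):
    C,d=ray(n,u,v);return C+d*D[int(round(v)),int(round(u))]
def proj(n,X):
    i=manip.camera_info(n);c=np.array(i['R'])@X+i['t'];return i['fx']*c[0]/c[2]+i['cx'],i['fy']*c[1]/c[2]+i['cy']
E
python3 - <<'E'
from h import *
p=cv2.imread('pics/top0.png');D=np.load('top_d0.npy')
a=cv2.resize(p[190:360,180:310],None,fx=4,fy=4,interpolation=cv2.INTER_CUBIC)[:600]
cv2.imwrite('pics/c1.png',a)
cv2.imwrite('pics/c2.png',cv2.resize(p[280:350,360:435],None,fx=8,fy=8,interpolation=cv2.INTER_CUBIC))
# plane fit of board from depth
pts=np.array([dep('top',u,v,D) for u in range(225,275,4) for v in range(235,285,4) ])
c=pts.mean(0);n=np.linalg.svd(pts-c)[2][2];n*=np.sign(n[2]);print(c,n,np.degrees(np.arccos(n[2])),np.abs((pts-c)@n).max())
g=cv2.cvtColor(p,cv2.COLOR_BGR2GRAY)
for name,roi in (('board',(180,190,310,330)),('plate',(365,285,425,345))):
    m=np.zeros_like(g);x0,y0,x1,y1=roi;m[y0:y1,x0:x1]=(g[y0:y1,x0:x1]>150)*255
    m=cv2.morphologyEx(m,cv2.MORPH_OPEN,np.ones((3,3)))
    cs,_=cv2.findContours(m,cv2.RETR_EXTERNAL,cv2.CHAIN_APPROX_NONE);k=max(cs,key=cv2.contourArea)
    r=cv2.minAreaRect(k);b=cv2.boxPoints(r);ap=cv2.approxPolyDP(k,5,True)[:,0]
    print(name,r,b.tolist(),ap.tolist())
    if name=='plate':
        for q in b: print(onz('top',*q,0.006))
        print(onz('top',*r[0],.006), dep('top',385,322,D),dep('top',397,313,D))
    else:
        C,_=ray('top',0,0)
        for q in ap:
            _,d=ray('top',*map(float,q)); print(C+d*((c-C)@n)/(d@n))
E
```

```text
[0.54258124 0.02743992 0.09742686] [-0.63747767  0.76094904  0.12074265] 83.06503497296548 0.07825991415062906
board ((249.70001220703125, 259.60003662109375), (92.28184509277344, 86.45220184326172), 60.2551155090332) [[189.27694702148438, 240.9846649169922], [264.3384704589844, 198.09234619140625], [310.1230773925781, 278.21539306640625], [235.06155395507812, 321.10772705078125]] [[265, 202], [191, 240], [235, 308], [308, 279]]
[ 0.54650235 -0.09246509  0.87379897]
[-12.11220194 -30.84996973 127.88154675]
[ 0.56936614 -0.87103956  5.90127389]
[ 0.47754183 -0.12963478  0.74396459]
plate ((395.3299865722656, 313.19000244140625), (35.77960205078125, 37.05239486694336), 8.13010311126709) [[375.0, 329.0], [380.239990234375, 292.32000732421875], [415.65997314453125, 297.3800048828125], [410.41998291015625, 334.05999755859375]] [[381, 293], [379, 303], [402, 305], [407, 316], [404, 326], [383, 323], [386, 309], [380, 305], [376, 327], [410, 333], [415, 299]]
[ 0.37402362 -0.27601071  0.006     ]
[ 0.46497105 -0.28994576  0.006     ]
[ 0.45236248 -0.3785007   0.006     ]
[ 0.36157169 -0.36401907  0.006     ]
[ 0.41308577 -0.32711539  0.006     ] [ 0.39127792 -0.30112578  0.00570559] [ 0.41538064 -0.32400469  0.06077831]
```

View pics/c1.png

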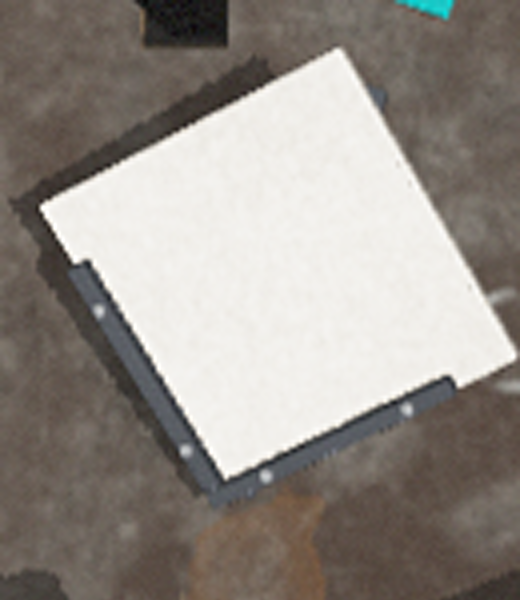

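View pics/c2.png

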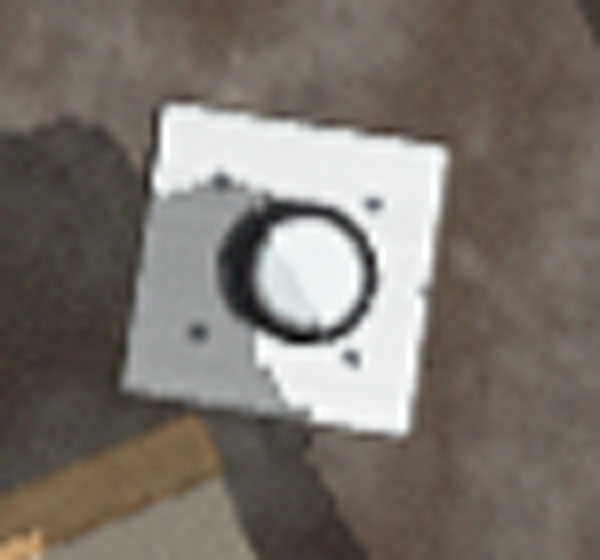

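The plate edges run about 8.5° off the world axes and the plate is centred near (0.413,-0.327). The board fit had missing depth readings in it, so I'll redo it robustly.

```bash
python3 - <<'E'
from h import *
p=cv2.imread('pics/top0.png')
print('barrel top',onz('top',397.2,314,.056), onz('top',397.2,314,.0608))
C,_=ray('top',0,0);print('cam',C)
for cam,us,vs in (('top',range(225,275,3),range(235,285,3)),('scene',range(245,300,3),range(245,290,3))):
    D=np.load(cam+'_d0.npy')
    pts=np.array([dep(cam,u,v,D) for u in us for v in vs if D[v,u]>0.3])
    for k in range(6):
        c=np.median(pts,0) if k==0 else pts.mean(0)
        n=np.linalg.svd(pts-c)[2][2];n*=np.sign(n[2]);e=np.abs((pts-c)@n);pts=pts[e<max(.003,2*np.median(e))]
    print(cam,len(pts),c,n,np.degrees(np.arccos(n[2])),'downhill az',np.degrees(np.arctan2(n[1],n[0])),'z at c')
    if cam=='top':
        P={}
        for nm,q in dict(top=(265.1,201.8),left=(189.8,241),right=(309,279),low=(236.3,310)).items():
            C,d=ray('top',*q);P[nm]=C+d*((c-C)@n)/(d@n);print(nm,P[nm])
        for a,b in (('top','left'),('top','right'),('left','low'),('right','low')):
            w=P[a]-P[b];print(a,b,np.linalg.norm(w),np.degrees(np.arctan2(w[1],w[0])))
    np.save('plane_'+cam,np.r_[c,n])
# two-view triangulation of far board corners
def tri(a,b):
    C1,d1=ray('top',*a);C2,d2=ray('scene',*b)
    s=np.linalg.lstsq(np.c_[d1,-d2],C2-C1,rcond=None)[0];x,y=C1+d1*s[0],C2+d2*s[1];return (x+y)/2,np.linalg.norm(x-y)
s=cv2.imread('pics/scene0.png')
cv2.imwrite('pics/c3.png',cv2.resize(s[205:340,195:345],None,fx=4,fy=4,interpolation=cv2.INTER_CUBIC))
cv2.imwrite('pics/c4.png',cv2.resize(s[210:330,350:460],None,fx=5,fy=5,interpolation=cv2.INTER_CUBIC))
E
```

```text
barrel top [ 0.41283427 -0.32509122  0.056     ] [ 0.41300271 -0.32445112  0.0608    ]
cam [ 0.45950718 -0.1477236   1.38605249]
top 228 [0.54209546 0.02765977 0.08957546] [-0.38903362  0.13676865  0.91101437] 24.354091569221136 downhill az 160.63036638618524 z at c
top [ 0.66980599 -0.01465984  0.15046548]
left [0.58622223 0.17037628 0.08699334]
right [ 0.49588086 -0.11359744  0.09104692]
low [0.42170641 0.06585981 0.03243041]
top left 0.21272828136848249 -65.69054933727276
top right 0.20873227890261953 29.63345524913494
left low 0.2024012404726131 32.427688463042934
right low 0.2028365010411244 -67.5433910298518
scene 207 [0.54842752 0.02369853 0.09145264] [-0.39274126  0.11906681  0.91190866] 24.2295391001462 downhill az 163.13434566899338 z at c
```

View pics/c3.png

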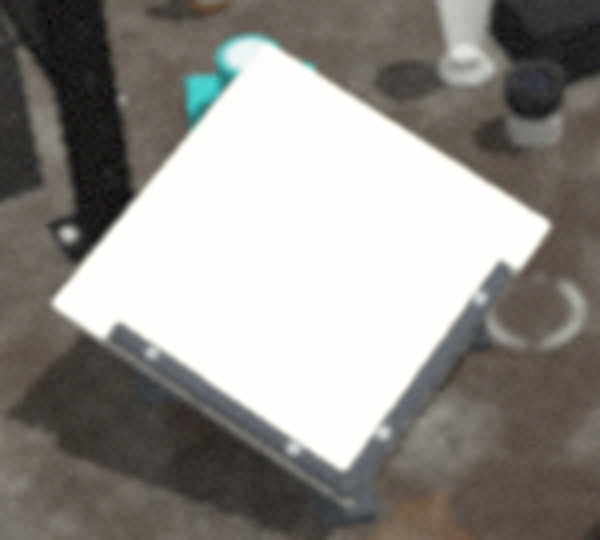

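View pics/c4.png

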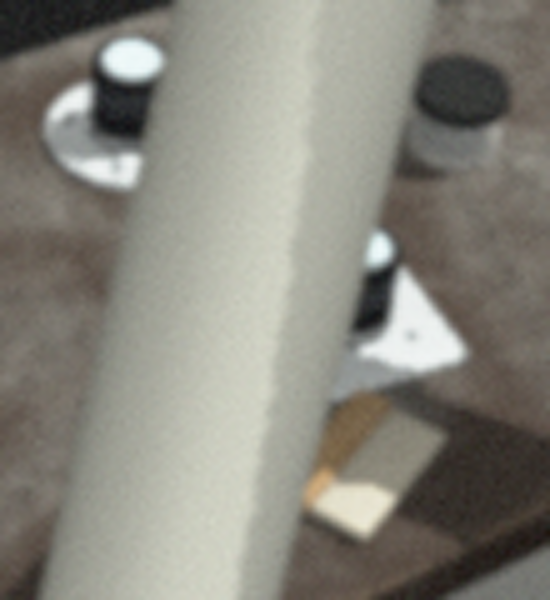

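```bash
cat > board.py <<'E'
from h import *
L={}
def edgefit(img,a,b):
    # subpixel edge points along segment a-b, by max gradient along normal
    g=cv2.GaussianBlur(cv2.cvtColor(img,cv2.COLOR_BGR2GRAY),(0,0),.8).astype(np.float32);a,b=np.array(a,float),np.array(b,float);t=(b-a)/np.linalg.norm(b-a);nn=np.array([-t[1],t[0]])
    o=np.arange(-5,5.01,.1);P=[]
    for s in np.linspace(.12,.88,40):
        q=a+s*(b-a);X=(q+o[:,None]*nn).astype(np.float32)
        v=cv2.remap(g,X[None,:,0],X[None,:,1],cv2.INTER_LINEAR)[0];d=np.abs(np.gradient(cv2.GaussianBlur(v[None],(0,0),5)[0]));k=d[10:-10].argmax()+10;P.append(X[k])
    vx,vy,x,y=cv2.fitLine(np.array(P,np.float32),cv2.DIST_HUBER,0,.01,.01).ravel();n=np.array([-vy,vx]);r=np.abs((np.array(P)-[x,y])@n)
    return np.array([n[0],n[1],-n@[x,y]]),np.median(r)
def X(l,m): c=np.cross(l,m);return c[:2]/c[2]
cor={'top':dict(t=(265,202),l=(190,241),r=(309,279)),'scene':dict(t=(262.5,216),l=(208,281),r=(332.5,262))}
pl={}
for cam in cor:
    c=cor[cam];img=cv2.imread(f'pics/{cam}0.png');i=manip.camera_info(cam);K=np.array([[i['fx'],0,i['cx']],[0,i['fy'],i['cy']],[0,0,1]]);Pm=K@np.c_[i['R'],i['t']]
    for e in ('tl','tr'):
        l,r=edgefit(img,c[e[0]],c[e[1]]);pl[cam,e]=(l,Pm.T@l);print(cam,e,r)
    print(cam,'top corner',X(pl[cam,'tl'][0],pl[cam,'tr'][0]))
lines={}
for e in ('tl','tr'):
    A=pl['top',e][1];B=pl['scene',e][1]
    d=np.cross(A[:3],B[:3]);d/=np.linalg.norm(d)
    p=np.linalg.lstsq(np.array([A[:3],B[:3]]),-np.array([A[3],B[3]]),rcond=None)[0];lines[e]=(p,d)
(p1,d1),(p2,d2)=lines['tl'],lines['tr']
s=np.linalg.lstsq(np.c_[d1,-d2],p2-p1,rcond=None)[0];a,b=p1+d1*s[0],p2+d2*s[1];T=(a+b)/2
if d1[1]<0:d1=-d1
if d2[1]>0:d2=-d2   # d2: t->r
print('top corner',T,'gap',np.linalg.norm(a-b),'angle',np.degrees(np.arccos(d1@d2)))
n=np.cross(d2,d1);n/=np.linalg.norm(n);n*=np.sign(n[2]);print('n',n,np.degrees(np.arccos(n[2])),np.degrees(np.arctan2(n[1],n[0])))
print('dirs',d1,d2)
E
python3 board.py
```

```text
top tl 0.050973978
top tr 0.055368192
top top corner [264.74527 201.01663]
scene tl 0.05872774
scene tr 0.06696351
scene top corner [261.2299  214.74666]
top corner [ 0.67245763 -0.01352543  0.14576734] gap 0.0013083211632826134 angle 90.17786462828563
n [-0.37885791  0.11519974  0.91825688] 23.327433923282126 163.08699882703357
dirs [-0.40451903  0.87180236 -0.27626979] [-0.83110496 -0.47882343 -0.28282973]
```

```bash
cat > go.py <<'E'
from h import *
from scipy.spatial.transform import Rotation as Ro
def to(p,Rt):
    s=manip.read_state();R0=Ro.from_rotvec(s['ee_rot']);d=R0.inv().apply(np.array(p)-s['position'])
    w=(R0.inv()*Rt).as_rotvec()
    print('shift',np.round(d/.5,4),'turn',np.round(w/np.pi,4),'| mm',np.round(np.linalg.norm(d)*1e3),'deg',np.round(np.degrees(np.linalg.norm(w)),1))
def tool(yaw,zaxis=(0,0,-1.)):
    x=np.array([np.cos(np.radians(yaw)),np.sin(np.radians(yaw)),0]);z=np.array(zaxis)/np.linalg.norm(zaxis);y=np.cross(z,x);y/=np.linalg.norm(y);x=np.cross(y,z)
    return Ro.from_matrix(np.c_[x,y,z])
def wray(u,v,s):
    i=manip.camera_info('wrist');M=np.array(i['mount']);a,b=u-i['cx'],v-i['cy'];r=np.hypot(a,b);th=r/i['fx']
    c=np.array([np.sin(th)*a/r,np.sin(th)*b/r,np.cos(th)]);R=Ro.from_rotvec(s['ee_rot']).as_matrix()
    return np.array(s['position'])+R@M[:3,3],R@M[:3,:3]@c
def wonz(u,v,s,z):
    C,d=wray(u,v,s);return C+d*(z-C[2])/d[2]
E
python3 -c "
from go import *
to([.413,-.326,.20],tool(126.5))"
```

```text
shift [0.3863 0.6026 0.0439] turn [ 1.000e-04 -6.000e-04 -1.096e-01] | mm 359.0 deg 19.7
```

```bash
python3 -m creep '[[[0.21,0.34,0.02],[0,0,0],0],[[0.21,0.34,0.02],[0,0,0],0],[[0.21,0.34,0.02],[0,0,0],0],[[0.21,0.34,0.02],[0,0,0],0],[[0.21,0.34,0.02],[0,0,0],0]]'
python3 -m creep '[[[0.176,0.263,0.024],[0,0,-0.11],0],[[0.176,0.263,0.024],[0,0,-0.11],0],[[0.176,0.263,0.024],[0,0,-0.11],0],[[0.176,0.263,0.024],[0,0,-0.11],0],[[0.176,0.263,0.024],[0,0,-0.11],0]]'
python3 -m creep '[[[0,0,0],[0,0,0],0],[[0,0,0],[0,0,0],0]]'
python3 - <<'E'
from go import *
import json
s=manip.read_state();p,d=manip.camera('wrist');cv2.imwrite('pics/w1.png',p[:,:,::-1]);print(s['position'],s['ee_rot'],s['q'])
np.savez('w1.npz',position=s['position'],ee_rot=s['ee_rot'])
E
```

```text
time_s: 0.52
position: [0.3139, -0.4465, 0.212]
ee_rot: [-1.872, -2.521, -0.001]
contact_force: [1.3, -1.1, 0.6]
opening: 0.0873
time_s: 0.93
position: [0.416, -0.3227, 0.1998]
ee_rot: [-1.403, -2.81, -0.001]
contact_force: [-0.7, -0.4, 0.2]
opening: 0.087
time_s: 1.1
position: [0.4132, -0.3265, 0.2003]
ee_rot: [-1.411, -2.806, 0.0]
contact_force: [0.2, 0.1, -0.8]
opening: 0.0868
[ 0.41315328 -0.32646758  0.20030229] [-1.41129883e+00 -2.80589362e+00  1.53912463e-04] [-3.60381778e-01  2.36312252e-01 -2.65896434e-01  1.92480917e-05
 -1.06935791e+00 -5.71679587e-01]
```

View pics/w1.png

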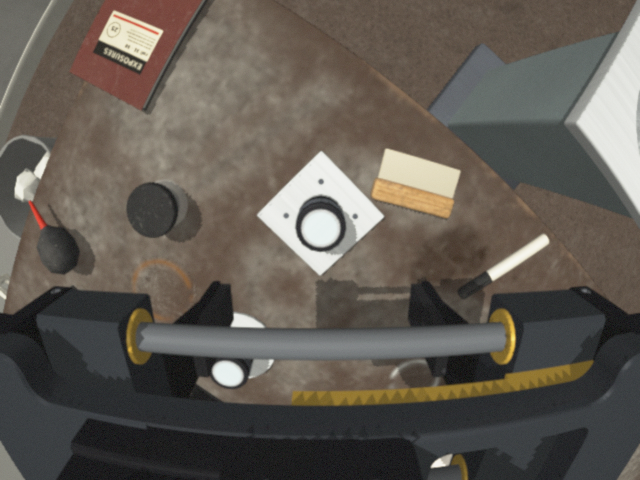

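The wrist view shows the square plate with corners (257,215), (321,152), (384,216) and (320,275), and the barrel top at (321,229). The jaws already lie along the plate's diagonal.

```bash
python3 - <<'E'
from go import *
s=np.load('w1.npz')
P=[wonz(u,v,s,.006) for u,v in((257,215),(321,152),(384,216),(320,275))];P=np.array(P)
print(P.round(4),P.mean(0));print(np.linalg.norm(P-np.roll(P,1,0),axis=1))
for a,b in((0,1),(3,2),(1,2),(0,3)):
    d=P[b]-P[a];print(np.degrees(np.arctan2(d[1],d[0])))
print(wonz(320.5,229.5,s,.056))
# triangulate
def tri(a,b):
    C1,d1=ray('top',*a);C2,d2=wray(*b,s);t=np.linalg.lstsq(np.c_[d1,-d2],C2-C1,rcond=None)[0];x,y=C1+d1*t[0],C2+d2*t[1];print('tri',(x+y)/2,np.linalg.norm(x-y))
tri((397.2,314),(320.5,229.5))
b=[[375.0, 329.0], [380.24, 292.32], [415.66, 297.38], [410.42, 334.06]]
for q,w in zip(b,((384,216),(320,275),(257,215),(321,152))): tri(q,w)
to([.413,-.3265,.035],tool(126.5))
E
```

```text
[[ 0.4496 -0.3761  0.006 ]
 [ 0.3624 -0.3619  0.006 ]
 [ 0.3752 -0.2744  0.006 ]
 [ 0.4632 -0.2881  0.006 ]] [ 0.41259456 -0.32510814  0.006     ]
[0.0890051  0.08826966 0.0883723  0.08904076]
170.73125915485062
171.14466517810808
81.69790209279961
81.19609433617899
[ 0.41361393 -0.32443122  0.056     ]
tri [ 0.41299333 -0.32479257  0.05865959] 0.0001724233438630616
tri [ 0.37458961 -0.27565047  0.01089193] 0.0005586633525529391
tri [ 0.46403447 -0.28903564  0.00634557] 0.002554021240574233
tri [ 0.45152021 -0.37760433  0.00217398] 0.003449358421551351
tri [ 0.36219688 -0.36224914  0.01677996] 0.00032254055338535307
shift [0.0004 0.0009 0.3307] turn [-0.0001 -0.0002  0.0002] | mm 165.0 deg 0.0
```

```bash
python3 -c "
from go import *
to([.413,-.3252,.014],tool(126.3))"
python3 -m creep '[[[0,0.002,0.07],[0,0,0],0],[[0.001,0.003,0.15],[0,0,0],0],[[0.001,0.003,0.22],[0,0,0],0],[[0.001,0.003,0.22],[0,0,0],0]]'
python3 -c "
from go import *
to([.413,-.3252,.014],tool(126.3))"
```

```text
shift [0.0024 0.0025 0.3727] turn [-0.0001 -0.0002  0.0013] | mm 186.0 deg 0.2
time_s: 1.48
position: [0.4084, -0.324, 0.0841]
ee_rot: [-1.412, -2.79, -0.001]
contact_force: [-1.4, -0.8, -0.5]
opening: 0.0873
shift [-0.0093  0.0068  0.1401] turn [-0.002  -0.0042  0.0001] | mm 70.0 deg 0.8
```

```bash
python3 -m creep '[[[0,0,0],[0,0,0],0],[[0,0,0],[0,0,0],0]]'
python3 -c "
from go import *
to([.413,-.3252,.014],tool(126.3))"
```

```text
time_s: 1.65
position: [0.4152, -0.3268, 0.0924]
ee_rot: [1.412, 2.803, -0.001]
contact_force: [-0.0, 0.9, 0.8]
opening: 0.0869
shift [ 0.0057 -0.0017  0.1568] turn [0.0003 0.001  0.0013] | mm 78.0 deg 0.3
```

```bash
python3 -m creep '[[[0,0,0],[0,0,0],0],[[0,0,0],[0,0,0],0],[[0,0,0],[0,0,0],0]]'
python3 -c "
from go import *
to([.413,-.3252,.014],tool(126.3))"
```

```text
time_s: 1.9
position: [0.4152, -0.3258, 0.0924]
ee_rot: [1.41, 2.803, 0.0]
contact_force: [0.0, 0.3, -0.0]
opening: 0.0872
shift [ 0.0041 -0.0031  0.1567] turn [0.0006 0.001  0.0015] | mm 78.0 deg 0.3
```

```bash
python3 -m creep '[[[0.004,-0.003,0.04],[0,0,0],0],[[0.004,-0.003,0.08],[0,0,0],0],[[0.004,-0.003,0.12],[0,0,0],0],[[0.004,-0.003,0.14],[0,0,0],0],[[0.004,-0.003,0.156],[0,0,0],0]]'
python3 -m creep '[[[0,0,0],[0,0,0],0],[[0,0,0],[0,0,0],0],[[0,0,0],[0,0,0],0]]'
python3 -c "
from go import *
to([.413,-.3252,.014],tool(126.3))"
```

```text
time_s: 2.32
position: [0.4119, -0.3245, 0.0122]
ee_rot: [-1.412, -2.806, 0.0]
contact_force: [-0.3, 0.5, -1.2]
opening: 0.0867
time_s: 2.57
position: [0.4128, -0.3249, 0.0135]
ee_rot: [1.411, 2.805, 0.0]
contact_force: [-0.0, -0.7, -0.1]
opening: 0.087
shift [-0.0007  0.0001 -0.0009] turn [0.0003 0.0006 0.0016] | mm 1.0 deg 0.3
```

Over the lens at z 13.5 mm, which puts the tips above the plate. Closing with 25 N.

```bash
for i in 1 2; do python3 -m creep '[[[0,0,0],[0,0,0],1],[[0,0,0],[0,0,0],1],[[0,0,0],[0,0,0],1],[[0,0,0],[0,0,0],1],[[0,0,0],[0,0,0],1]]' 25; done
```

```text
time_s: 2.98
position: [0.412, -0.3246, 0.0128]
ee_rot: [1.412, 2.806, 0.0]
contact_force: [-0.2, -0.3, -0.7]
opening: 0.0614
time_s: 3.4
position: [0.4121, -0.3247, 0.0126]
ee_rot: [1.412, 2.806, -0.0]
contact_force: [0.5, -1.6, -0.2]
opening: 0.0437
```

The opening is 43.7 mm, so the barrel is gripped. Lifting.

```bash
python3 -m creep '[[[0,0,-0.03],[0,0,0],1],[[0,0,-0.1],[0,0,0],1],[[0,0,-0.18],[0,0,0],1],[[0,0,-0.26],[0,0,0],1],[[0,0,-0.32],[0,0,0],1]]'
python3 -m creep '[[[0,0,-0.12],[0,0,0],1],[[0,0,-0.12],[0,0,0],1],[[0,0,-0.12],[0,0,0],1],[[0,0,-0.12],[0,0,0],1]]'
python3 - <<'E'
from go import *
s=manip.read_state();p,d=manip.camera('wrist');cv2.imwrite('pics/w2.png',p[:,:,::-1]);print(s['position'],s['opening'])
phi=np.radians(-16.9);a=np.radians(24);u=np.array([np.cos(phi)*np.cos(a),np.sin(phi)*np.cos(a),np.sin(a)]);h=np.array([-np.sin(phi),np.cos(phi),0]);n=np.cross(u,h)
T=np.array([.6725,-.0135,.1485]);x=(u-h)/2**.5;y=(u+h)/2**.5;O=T-.2*(x+y);print('O',O,'n',n,'x',x,'y',y)
np.savez('slope.npz',O=O,x=x,y=y,n=n)
yaw=np.degrees(np.arctan2(h[1],h[0]));print(yaw)
tcp=O+.1*(x+y)+.0125*n
Rt=tool(yaw,-n)
print('place',tcp); 
for lift in(.10,0):to(tcp+lift*n,Rt)
E
```

```text
time_s: 3.82
position: [0.4119, -0.3246, 0.1753]
ee_rot: [1.411, 2.805, 0.0]
contact_force: [2.0, 0.0, -2.6]
opening: 0.0433
time_s: 4.15
position: [0.4116, -0.324, 0.2327]
ee_rot: [1.413, 2.805, 0.002]
contact_force: [-0.3, 0.4, -3.3]
opening: 0.0435
[ 0.4115916  -0.32402632  0.23268154] 0.04354811293090621
O [0.42526925 0.06161445 0.0334575 ] n [-0.38917115  0.11823923  0.91354546] x [ 0.41251939 -0.86435549  0.28760624] y [0.82363437 0.48878326 0.28760624]
73.10000000000001
place [0.54401999 0.02553521 0.10239807]
shift [0.4676 0.5815 0.0759] turn [-0.124  -0.063   0.2922] | mm 375.0 deg 58.3
shift [0.4017 0.63   0.2584] turn [-0.124  -0.063   0.2922] | mm 395.0 deg 58.3
```

View pics/w2.png

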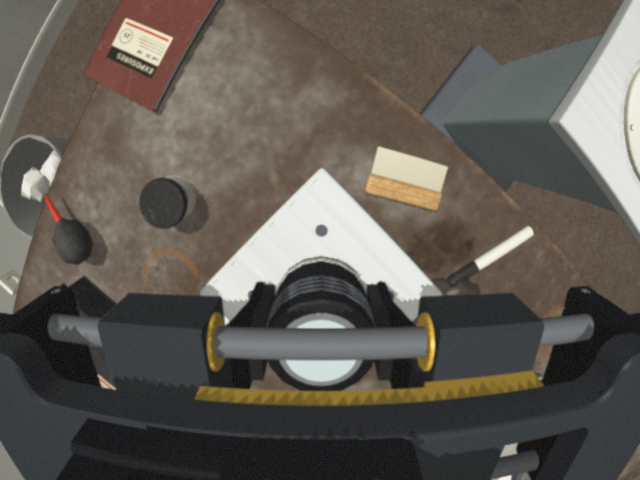

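The plate hangs symmetric in the fingers, with its apex at (322,168). Moving above the board.

```bash
python3 -m creep '[[[0.06,0.07,0],[-0.01,-0.005,0.025],1],[[0.12,0.15,0.01],[-0.02,-0.01,0.05],1],[[0.18,0.22,0.02],[-0.035,-0.018,0.085],1],[[0.23,0.29,0.03],[-0.05,-0.026,0.12],1],[[0.234,0.29,0.03],[-0.062,-0.031,0.146],1]]'
cat > goal.py <<'E'
from go import *
import sys
s=np.load('slope.npz');O,x,y,n=s['O'],s['x'],s['y'],s['n']
for lift in map(float,sys.argv[1:]): to(O+.1*(x+y)+(.0125+lift)*n,tool(73.1,-n))
st=manip.read_state();R=Ro.from_rotvec(st['ee_rot']).as_matrix();c=st['position']-.0155*R[:,2]
print('centre in slope',[float(round((c-O)@k,4)) for k in(x,y,n)],'q',st['q'].round(2),'F',st['contact_force'].round(1),st['opening'],st['time_s'])
E
python3 goal.py .1
```

```text
time_s: 4.62
position: [0.4565, -0.1468, 0.2152]
ee_rot: [1.894, 2.291, 0.182]
contact_force: [-0.2, -0.1, -2.8]
opening: 0.0439
shift [0.3459 0.1546 0.0578] turn [-0.065  -0.032   0.1502] | mm 192.0 deg 30.0
centre in slope [0.2482, -0.022, 0.1443] q [ 0.04  0.04 -0.49  0.03 -0.84 -1.44] F [-0.2 -0.1 -2.8] 0.04393653942463103 4.6167
```

```bash
python3 -m creep '[[[0.07,0.03,0.01],[-0.013,-0.006,0.03],1],[[0.14,0.06,0.02],[-0.026,-0.013,0.06],1],[[0.21,0.09,0.03],[-0.039,-0.019,0.09],1],[[0.28,0.125,0.045],[-0.052,-0.026,0.12],1],[[0.345,0.154,0.057],[-0.065,-0.032,0.15],1]]'
python3 -m creep '[[[0,0,0],[0,0,0],1],[[0,0,0],[0,0,0],1],[[0,0,0],[0,0,0],1],[[0,0,0],[0,0,0],1]]'
python3 goal.py .1 0.02
python3 - <<'E'
from go import *
p,d=manip.camera('wrist');cv2.imwrite('pics/w3.png',p[:,:,::-1])
p,d=manip.camera('top');cv2.imwrite('pics/t3.png',p[:,:,::-1]);
E
```

```text
time_s: 5.03
position: [0.4859, -0.038, 0.203]
ee_rot: [2.14, 1.865, 0.281]
contact_force: [1.2, -0.7, -2.7]
opening: 0.0434
time_s: 5.37
position: [0.4873, -0.0395, 0.205]
ee_rot: [2.138, 1.866, 0.284]
contact_force: [-0.0, -0.3, -2.5]
opening: 0.0437
shift [0.158  0.007  0.0197] turn [-0.0212 -0.0062  0.0497] | mm 80.0 deg 9.8
shift [0.1541 0.0173 0.1794] turn [-0.0212 -0.0062  0.0497] | mm 119.0 deg 9.8
centre in slope [0.1632, 0.0516, 0.1361] q [ 0.36 -0.   -0.71  0.36 -0.6  -2.34] F [-0.  -0.3 -2.5] 0.04373459275900925 5.3667
```

View pics/w3.png

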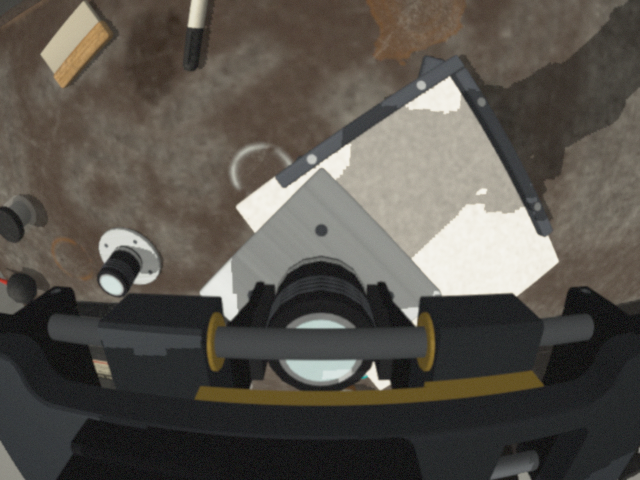

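View pics/t3.png

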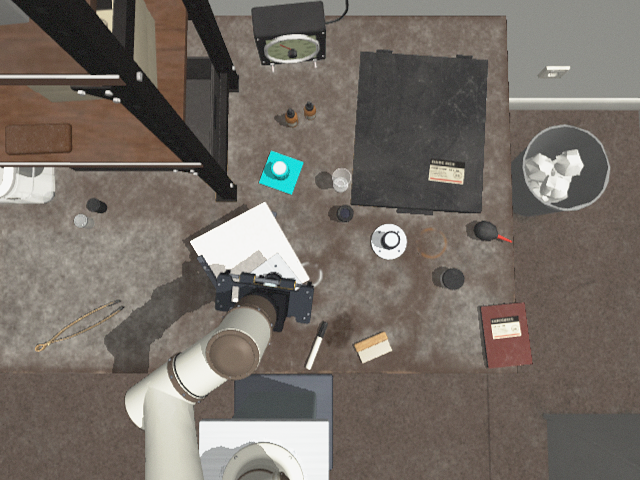

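The wrist view shows the board beneath the held plate, with the inner fence corner near (453,78). The last move was limited by joint speed, so I'll finish the approach.

```bash
python3 -m creep '[[[0.04,0.002,0.005],[-0.005,-0.0015,0.012],1],[[0.08,0.004,0.01],[-0.01,-0.003,0.025],1],[[0.12,0.006,0.015],[-0.016,-0.0045,0.037],1],[[0.158,0.007,0.02],[-0.021,-0.006,0.05],1],[[0.158,0.007,0.02],[-0.021,-0.006,0.05],1]]'
python3 -m creep '[[[0,0,0],[0,0,0],1],[[0,0,0],[0,0,0],1],[[0,0,0],[0,0,0],1]]'
python3 goal.py .1 0.02
python3 - <<'E'
from go import *
s=manip.read_state();np.savez('w4.npz',position=s['position'],ee_rot=s['ee_rot'])
p,d=manip.camera('wrist');cv2.imwrite('pics/w4.png',p[:,:,::-1])
E
```

```text
time_s: 5.88
position: [0.5062, 0.0396, 0.1941]
ee_rot: [2.234, 1.66, 0.356]
contact_force: [0.1, -1.3, -2.8]
opening: 0.0432
time_s: 6.13
position: [0.5057, 0.0373, 0.1948]
ee_rot: [2.237, 1.656, 0.356]
contact_force: [0.0, 0.4, -1.9]
opening: 0.0436
shift [-0.0002 -0.0019  0.0015] turn [ 0.0004 -0.0005 -0.0006] | mm 1.0 deg 0.2
shift [-0.0004 -0.0021  0.1615] turn [ 0.0004 -0.0005 -0.0006] | mm 81.0 deg 0.2
centre in slope [0.1006, 0.1007, 0.1287] q [ 0.52  0.03 -0.81  0.64 -0.52 -2.91] F [ 0.   0.4 -1.9] 0.043595453268456756 6.1333
```

View pics/w4.png

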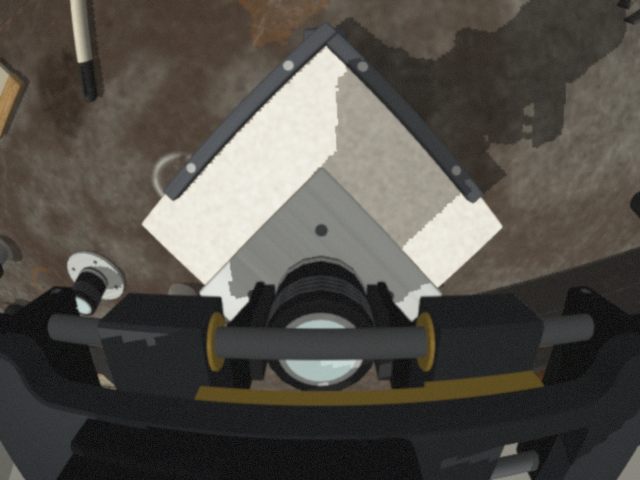

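The fences and the plate look symmetric: inner corner (326,47), plate apex (322,168), board corners (142,225) and (503,227). I'll check the slope frame from this view.

```bash
python3 - <<'E'
from go import *
s=np.load('w4.npz');S=np.load('slope.npz');O,x,y,n=[S[k] for k in('O','x','y','n')]
for nm,q,h in (('inner top',(326,47),.014),('left',(142,225),0),('right',(503,227),0),('fL',(176,190),.014),('fR',(478,192),.014)):
    C,d=wray(*q,s);P=C+d*((O+h*n-C)@n)/(d@n);print(nm,[round(float((P-O)@k),4) for k in(x,y,n)])
R=Ro.from_rotvec(s['ee_rot']).as_matrix()
# plate edges in tool plane (z=.0125 below TCP, upper face .0065)
Pt=[]
for q in((322,168),(215,272),(425,275)):
    C,d=wray(*q,s);P=C+d*((s['position']+R[:,2]*.0065-C)@R[:,2])/(d@R[:,2]);l=[float((P-O)@k) for k in(x,y,n)];Pt.append(l);print('plate',np.round(l,4))
for k in (1,2):
    v=np.array(Pt[k])-Pt[0];print(np.degrees(np.arctan2(v[1],v[0])))
E
```

```text
inner top [-0.0036, 0.0041, 0.014]
left [0.1954, -0.0113, -0.0]
right [-0.0151, 0.2025, 0.0]
fL [0.1461, -0.0042, 0.014]
fR [-0.0133, 0.1574, 0.014]
plate [0.0542 0.0568 0.1066]
plate [0.1279 0.0546 0.1066]
plate [0.0546 0.1305 0.1068]
-1.6579958357933087
89.65138493928434
```

The frame agrees within about 4 mm, and the corner span is 300 mm as expected. Descending.

```bash
python3 -m creep '[[[0,-0.001,0.03],[0,0,0],1],[[0,-0.002,0.07],[0,0,0],1],[[0,-0.002,0.11],[0,0,0],1],[[0,-0.002,0.14],[0,0,0],1],[[0,-0.002,0.16],[0,0,0],1]]'
python3 -m creep '[[[0,0,0],[0,0,0],1],[[0,0,0],[0,0,0],1],[[0,0,0],[0,0,0],1]]'
python3 goal.py 0.01 0
```

```text
time_s: 6.6
position: [0.5382, 0.0254, 0.1289]
ee_rot: [2.247, 1.669, 0.341]
contact_force: [0.6, -1.0, -3.1]
opening: 0.0438
time_s: 6.85
position: [0.5387, 0.027, 0.131]
ee_rot: [2.245, 1.669, 0.346]
contact_force: [0.4, -0.8, -2.1]
opening: 0.0437
shift [ 0.0002 -0.0127  0.037 ] turn [-0.0044 -0.0014  0.0006] | mm 20.0 deg 0.8
shift [ 0.0001 -0.0124  0.057 ] turn [-0.0044 -0.0014  0.0006] | mm 29.0 deg 0.8
centre in slope [0.105, 0.1046, 0.0564] q [ 0.37  0.17 -0.88  0.93 -0.3  -3.1 ] F [ 0.4 -0.8 -2.1] 0.043712000032957686 6.85
```

q6 has run onto its limit (-3.1), so I won't force it. I'll back off, turn the tool half a turn the other way (same jaw axis, and a square plate), and aim slightly further up the board.

```bash
for i in 1 2 3 4; do python3 -m creep '[[[0,0,0],[0,0,-0.038],1],[[0,0,0],[0,0,-0.076],1],[[0,0,0],[0,0,-0.114],1],[[0,0,0],[0,0,-0.152],1],[[0,0,0],[0,0,-0.19],1]]' | grep -v rot; done
YAW=180 python3 goal.py .08
```

```text
time_s: 7.68
position: [0.5155, 0.034, 0.1864]
contact_force: [-0.5, 0.5, -2.3]
opening: 0.0432
time_s: 8.1
position: [0.5155, 0.034, 0.1863]
contact_force: [0.2, -0.6, -2.9]
opening: 0.0435
time_s: 8.52
position: [0.5155, 0.034, 0.1863]
contact_force: [0.4, 0.3, -2.5]
opening: 0.0433
time_s: 8.93
position: [0.5155, 0.034, 0.1863]
contact_force: [0.2, -0.3, -1.8]
opening: 0.0433
shift [-0.0116 -0.0354  0.017 ] turn [ 0.0047  0.0009 -0.0978] | mm 20.0 deg 17.6
centre in slope [0.1053, 0.1048, 0.1168] q [ 0.5   0.06 -0.79  0.61 -0.5  -0.03] F [ 0.2 -0.3 -1.8] 0.04334016986200593 8.9333
```

```bash
python3 -m creep '[[[-0.004,-0.012,0.005],[0.001,0,-0.03],1],[[-0.008,-0.024,0.01],[0.003,0,-0.065],1],[[-0.0116,-0.035,0.017],[0.005,0.001,-0.098],1],[[-0.0116,-0.035,0.017],[0.005,0.001,-0.098],1],[[-0.0116,-0.035,0.017],[0.005,0.001,-0.098],1]]'
python3 -m creep '[[[0,0,0],[0,0,0],1],[[0,0,0],[0,0,0],1]]'
YAW=180 python3 goal.py .01 0
```

```text
time_s: 9.35
position: [0.5349, 0.0279, 0.1853]
ee_rot: [-1.689, 2.298, -0.487]
contact_force: [1.1, -0.2, -3.4]
opening: 0.0434
time_s: 9.52
position: [0.5348, 0.0279, 0.1851]
ee_rot: [-1.691, 2.297, -0.487]
contact_force: [-0.1, -0.6, -1.5]
opening: 0.0432
shift [-0.0011 -0.001   0.1388] turn [ 0.     -0.0005 -0.0021] | mm 69.0 deg 0.4
shift [-0.0011 -0.001   0.1588] turn [ 0.     -0.0005 -0.0021] | mm 79.0 deg 0.4
centre in slope [0.1179, 0.1174, 0.1074] q [ 0.46  0.09 -0.77  0.65 -0.48  0.26] F [-0.1 -0.6 -1.5] 0.04319102044475119 9.5167
```

```bash
python3 -m creep '[[[-0.001,-0.001,0.03],[0,0,0],1],[[-0.001,-0.001,0.06],[0,0,0],1],[[-0.001,-0.001,0.09],[0,0,0],1],[[-0.001,-0.001,0.11],[0,0,0],1],[[-0.001,-0.001,0.12],[0,0,0],1]]'
python3 -m creep '[[[0,0,0],[0,0,0],1],[[0,0,0],[0,0,0],1]]'
YAW=180 python3 goal.py .01 0
```

```text
time_s: 9.93
position: [0.5584, 0.0206, 0.1286]
ee_rot: [-1.693, 2.299, -0.487]
contact_force: [0.6, -0.2, -2.5]
opening: 0.0437
time_s: 10.1
position: [0.5589, 0.0205, 0.1301]
ee_rot: [-1.692, 2.298, -0.488]
contact_force: [0.4, 0.5, -2.3]
opening: 0.0435
shift [-0.001   0.0002  0.0178] turn [ 0.0002 -0.0008 -0.0019] | mm 9.0 deg 0.4
shift [-0.001   0.0002  0.0378] turn [ 0.0002 -0.0008 -0.0019] | mm 19.0 deg 0.4
centre in slope [0.1184, 0.1178, 0.0469] q [ 0.33  0.2  -0.86  0.99 -0.29  0.01] F [ 0.4  0.5 -2.3] 0.04345675169181578 10.1
```

```bash
python3 -m creep '[[[-0.001,0,0.008],[0,0,0],1],[[-0.001,0,0.016],[0,0,0],1],[[-0.001,0,0.022],[0,0,0],1],[[-0.001,0,0.026],[0,0,0],1],[[-0.001,0,0.028],[0,0,0],1]]'
python3 -m creep '[[[0,0,0],[0,0,0],1],[[0,0,0],[0,0,0],1]]'
YAW=180 python3 goal.py  0
python3 - <<'E'
from go import *
for n in('top','scene','wrist'):
    p,d=manip.camera(n);cv2.imwrite(f'pics/{n}5.png',p[:,:,::-1])
    if n=='scene':cv2.imwrite('pics/scene5c.png',cv2.resize(p[180:350,180:380,::-1],None,fx=3,fy=3,interpolation=cv2.INTER_CUBIC))
E
```

```text
time_s: 10.52
position: [0.565, 0.02, 0.1181]
ee_rot: [-1.692, 2.295, -0.488]
contact_force: [0.3, -0.7, -2.3]
opening: 0.0434
time_s: 10.68
position: [0.5649, 0.0199, 0.118]
ee_rot: [-1.692, 2.296, -0.488]
contact_force: [-0.1, -1.1, -2.5]
opening: 0.0437
shift [0.0013 0.0012 0.0109] turn [-0.0002 -0.0005 -0.0017] | mm 6.0 deg 0.3
centre in slope [0.1179, 0.1189, 0.0334] q [ 0.27  0.23 -0.89  1.15 -0.24 -0.1 ] F [-0.1 -1.1 -2.5] 0.0436631822206551 10.6833
```

View pics/scene5c.png

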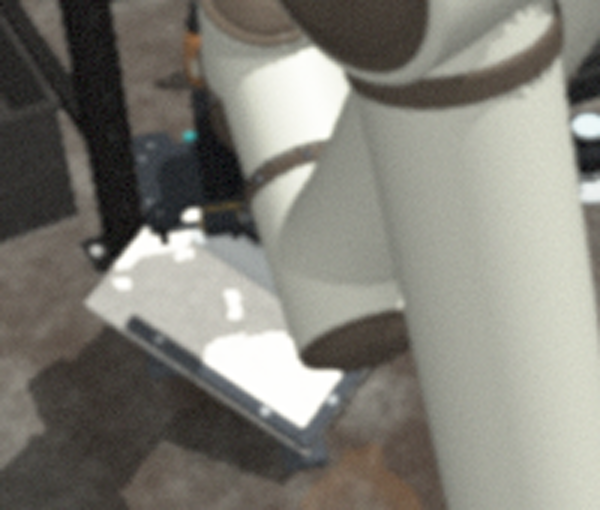

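View pics/wrist5.png

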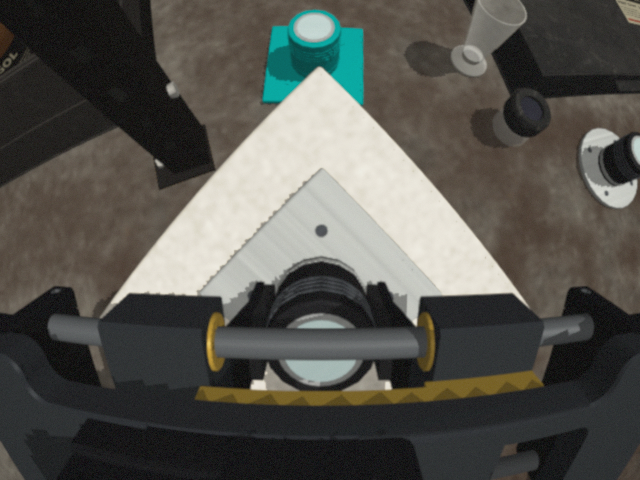

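The wrist view shows the plate apex (321,168) in line with the board's top corner (320,67), and the edges look parallel. About 5 mm is left; I'll lower in small steps and watch the force.

```bash
python3 -m creep '[[[0.001,0.001,0.003],[0,0,0],1],[[0.001,0.001,0.006],[0,0,0],1],[[0.001,0.001,0.006],[0,0,0],1]]'; YAW=180 python3 goal.py  0
python3 -m creep '[[[0,0,0.002],[0,0,0],1],[[0,0,0.003],[0,0,0],1],[[0,0,0.003],[0,0,0],1]]'; YAW=180 python3 goal.py  0
```

```text
time_s: 11.08
position: [0.5653, 0.019, 0.1144]
ee_rot: [-1.693, 2.296, -0.488]
contact_force: [-0.6, -0.7, -1.7]
opening: 0.0432
shift [-0.0002 -0.0005  0.0039] turn [ 0.0001 -0.0007 -0.0015] | mm 2.0 deg 0.3
centre in slope [0.1179, 0.1178, 0.0299] q [ 0.25  0.23 -0.89  1.2  -0.23 -0.14] F [-0.6 -0.7 -1.7] 0.04321675869798346 11.0833
time_s: 11.33
position: [0.5658, 0.0188, 0.1144]
ee_rot: [-1.692, 2.295, -0.49]
contact_force: [-6.9, 2.8, 7.4]
opening: 0.0435
shift [-0.0002  0.0006  0.0034] turn [-0.0007 -0.0006 -0.0015] | mm 2.0 deg 0.3
centre in slope [0.1182, 0.1182, 0.0297] q [ 0.25  0.23 -0.9   1.22 -0.23 -0.15] F [-6.9  2.8  7.4] 0.043508523128184186 11.3333
```

The lens is on the board, pressing with about 10 N. I'll ease off slightly and open.

```bash
python3 -m creep '[[[0,0,-0.002],[0,0,0],1],[[0,0,-0.002],[0,0,0],1]]'
python3 -m creep '[[[0,0,0],[0,0,0],0],[[0,0,0],[0,0,0],0],[[0,0,0],[0,0,0],0],[[0,0,0],[0,0,0],0],[[0,0,0],[0,0,0],0]]'
python3 -m creep '[[[0,0,0],[0,0,0],0],[[0,0,0],[0,0,0],0],[[0,0,0],[0,0,0],0],[[0,0,0],[0,0,0],0],[[0,0,0],[0,0,0],0]]'
python3 - <<'E'
from go import *
for n in('top','wrist'):
    p,d=manip.camera(n);cv2.imwrite(f'pics/{n}6.png',p[:,:,::-1])
    if n=='top':cv2.imwrite('pics/top6c.png',cv2.resize(p[190:360,170:320,::-1],None,fx=3,fy=3,interpolation=cv2.INTER_CUBIC))
E
```

```text
time_s: 11.5
position: [0.5655, 0.0189, 0.1144]
ee_rot: [-1.692, 2.296, -0.488]
contact_force: [-2.2, 0.2, 0.8]
opening: 0.0436
time_s: 11.92
position: [0.5656, 0.0189, 0.114]
ee_rot: [-1.693, 2.297, -0.488]
contact_force: [0.1, 0.5, -0.2]
opening: 0.0694
time_s: 12.33
position: [0.5654, 0.0189, 0.114]
ee_rot: [-1.693, 2.297, -0.488]
contact_force: [-0.6, 0.1, -0.1]
opening: 0.0868
```

View pics/top6c.png

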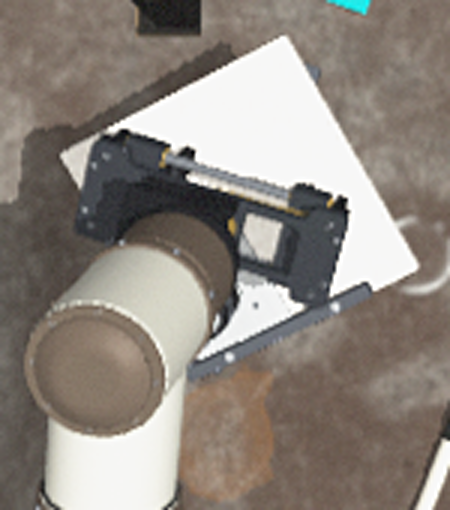

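View pics/wrist6.png

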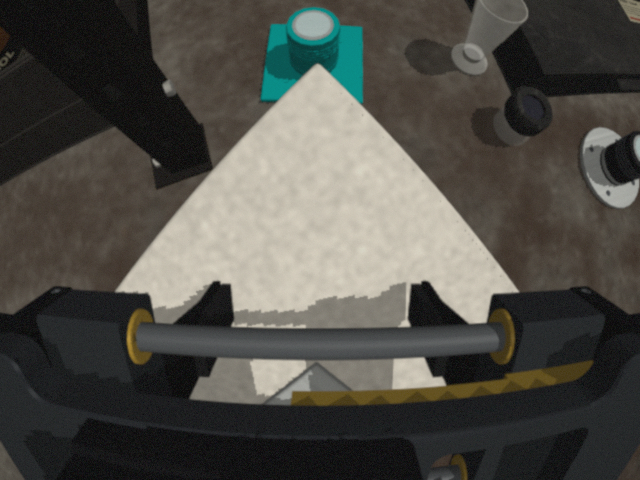

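The lens has slid down toward the corner. Backing straight off along the board's normal, then looking.

```bash
python3 -m creep '[[[0,0,-0.05],[0,0,0],0],[[0,0,-0.1],[0,0,0],0],[[0,0,-0.16],[0,0,0],0],[[0,0,-0.22],[0,0,0],0],[[0,0,-0.26],[0,0,0],0]]'
python3 -c "
from go import *
to([.42,-.25,.30],tool(253.1-20))"
```

```text
time_s: 12.85
position: [0.5149, 0.0363, 0.2361]
ee_rot: [-1.691, 2.292, -0.486]
contact_force: [0.1, 0.7, -1.1]
opening: 0.0869
shift [ 0.6025 -0.0415 -0.1244] turn [-0.1324  0.0245  0.108 ] | mm 308.0 deg 31.1
```

```bash
python3 -m creep '[[[0.03,0,-0.08],[0,0,0],0],[[0.1,-0.01,-0.12],[0,0,0],0],[[0.18,-0.02,-0.124],[-0.03,0.005,0.02],0],[[0.26,-0.02,-0.124],[-0.05,0.01,0.04],0],[[0.33,-0.02,-0.124],[-0.07,0.012,0.055],0]]' |grep pos
python3 -m creep '[[[0.08,0,0],[0,0,0],0],[[0.16,0,0],[0,0,0],0],[[0.24,0,0],[0,0,0],0],[[0.24,0,0],[0,0,0],0],[[0.24,0,0],[0,0,0],0]]' |grep pos
python3 - <<'E'
from go import *
for n in('top','scene','wrist'):
    p,d=manip.camera(n);cv2.imwrite(f'pics/{n}7.png',p[:,:,::-1]);np.save(n+'7d.npy',d)
    if n=='top':cv2.imwrite('pics/top7c.png',cv2.resize(p[190:330,170:320,::-1],None,fx=4,fy=4,interpolation=cv2.INTER_CUBIC))
    if n=='scene':cv2.imwrite('pics/scene7c.png',cv2.resize(p[200:350,190:350,::-1],None,fx=4,fy=4,interpolation=cv2.INTER_CUBIC))
E
```

```text
position: [0.4502, -0.1188, 0.2952]
position: [0.3944, -0.2268, 0.2914]
```

View pics/top7c.png

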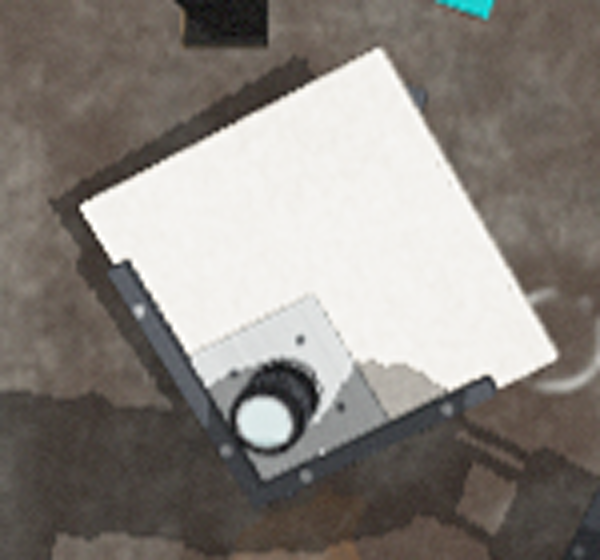

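View pics/scene7c.png

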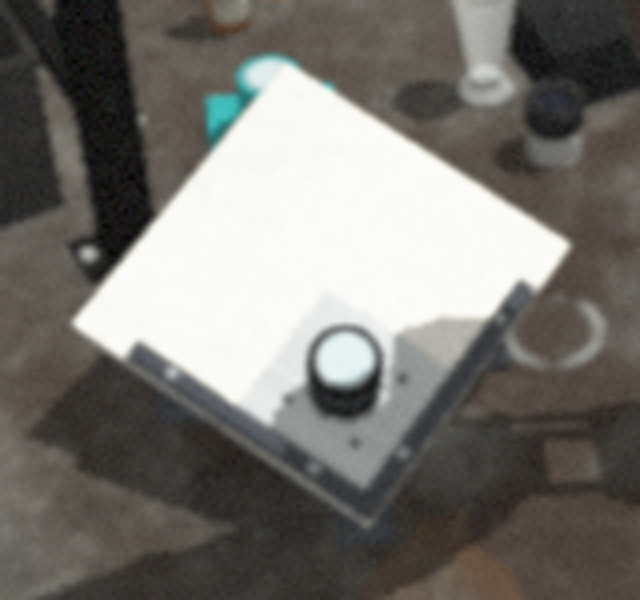

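```bash
python3 -m creep '[[[0,0,0],[0,0,0],0],[[0,0,0],[0,0,0],0],[[0,0,0],[0,0,0],0],[[0,0,0],[0,0,0],0],[[0,0,0],[0,0,0],0]]'
python3 - <<'E'
from go import *
S=np.load('slope.npz');O,x,y,n=[S[k] for k in('O','x','y','n')]
f=lambda P:[round(float((P-O)@k),4) for k in(x,y,n)]
C1,d1=ray('top',236.1,294.6);C2,d2=ray('scene',276.1,289.1);t=np.linalg.lstsq(np.c_[d1,-d2],C2-C1,rcond=None)[0]
a,b=C1+d1*t[0],C2+d2*t[1];print('barrel top',f((a+b)/2),np.linalg.norm(a-b))
for nm,q in dict(upper=(313,292),left=(193,355),right=(388,417)).items():
    C,d=ray('top',170-.4+q[0]/4,190-.4+q[1]/4);print(nm,f(C+d*((O+.006*n-C)@n)/(d@n)))
p0=cv2.imread('pics/top7.png').astype(int);p,d=manip.camera('top');cv2.imwrite('pics/top8.png',p[:,:,::-1]);print('diff',np.abs(p[250:320,190:300,::-1].astype(int)-p0[250:320,190:300]).mean())
p,_=manip.camera('wrist');cv2.imwrite('pics/w8.png',p[:,:,::-1]);s=manip.read_state();print(s['contact_force'],s['time_s'])
E
```

```text
time_s: 14.25
position: [0.396, -0.2245, 0.2914]
ee_rot: [-1.569, 2.576, -0.241]
contact_force: [0.4, 0.5, 0.7]
opening: 0.0868
barrel top [0.0417, 0.0457, 0.0544] 0.0013656035153816538
upper [0.0879, 0.0915, 0.006]
left [0.0007, 0.091, 0.006]
right [0.0868, 0.0028, 0.006]
diff 2.34004329004329
[-0.34098286 -0.12109935  0.19694077] 14.35
```

View pics/top8.png

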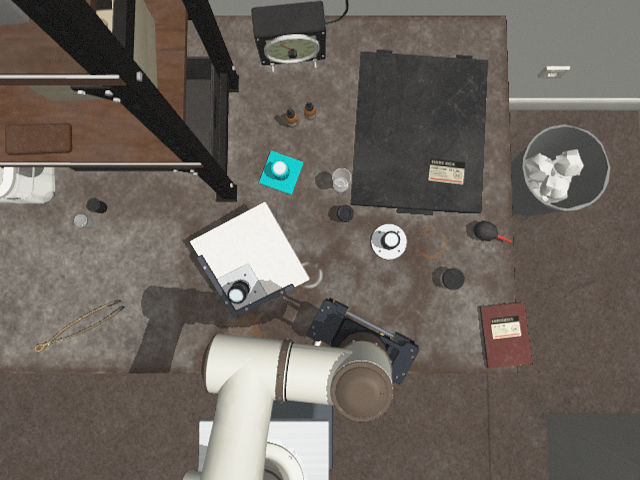

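The lens lies in the corner (barrel top at about (237,293) in the image). The round lens (389,241) and the jar (452,279) have not moved, and the arm is clear.

```bash
python3 -c "
from plant import manip
print(manip.finish_job())"
```

```text
the job is handed in; nothing more can be done
None
```

I picked up the square lens by its barrel and laid it on the board at about x = y = 118 mm, flat and square to the fences. I let go there, and it slid by itself into the low corner. I handed the job in at about 14.4 s; no verdict was reported.

**Last checks:**
- **Seated position:** the barrel axis, measured from two views, was at x = 42, y = 46 mm in my slope frame (45, 45 is fully seated). That frame was off by about −4 and +2.5 mm in an earlier wrist-camera check. Corrected for that, it is about 45, 43 mm.
- **Flat and square:** the barrel top measured 54 mm above the board (56 expected). Two plate corners lay 1–3 mm from the fence lines, and its edges were parallel to the fences within about 2 degrees.
- **At rest and clear:** two pictures about half a second apart showed the lens still. The arm was clear and the tool force near zero. The round lens and the jar were where they started.

**What disagreed or failed:**
- My first approach ran the last joint onto its range limit (about −3.1). I backed off, turned the gripper half a turn and laid the lens higher up the board, at 118 mm instead of 100 mm.
- The lens touched down about 2 mm higher than I had estimated, pressing on the board with about 10 N before I eased off.

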